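# Bring the little jug round to the front of the carousel

## Robot

A 6-joint arm with a two-finger parallel gripper is mounted at the origin on the work surface. World frame = base frame: x ahead of the robot, y to its left, z up, the work surface at z = 0. Lengths are in mm, angles in rad, forces in N, time in s.
With the tool pointing down it reaches from about 300 to 775 mm from the base axis. Payload 14.6 kg.
Tool frame: the origin (TCP) lies midway between the tips of the shut fingers; the grasp point (between the pads) lies 19 mm behind it (manip.grip_point_offset is the distance from the TCP to the grasp point, in mm); x points along the fingers, z is the direction in which the jaws open and shut, and the axes are right-handed (so a half turn about x gives the same grasp; the last joint's range is limited). The gripper opens to 94 mm and grips with 3 to 60 N. Pads are 16 mm wide; open, the fingers measure 119 mm over their backs; the gripper's body (75 mm by 177 mm) begins 78 mm behind the grasp point.
Start: joints at [-1.218, 0.3, 1.521, -0, 1.321, -0.067], TCP at [224.16, -502.237, 205.446] pointing down, gripper open.
Joint ranges: [-3.03, 3.03], [-0.79, 2.21], [0.23, 2.52], [-1.04, 4.18], [0, 3.07], [-2.55, 2.55]. Speed limits (rad/s): [2.22, 2.22, 2.57, 3.14, 3.14, 3.14].

## Interface

Orientations are given as [roll, pitch, yaw] about the fixed x, y, z axes, in that order (R = Rz(yaw) Ry(pitch) Rx(roll)).
In Python, from cell import manip, camera, calibration, order gives the robot as it stands.
- The arm moves only by the tool jog_arm, never from a script. Its arguments are lists of equal length, an entry for each row: "turn": the turn, a rotation vector about the tool's x, y, z in degrees, a list of three; "dp": the shift along the tool's x, y, z in cm, a list of three; "gripper": the closure, from 0 (fully open) to 1 (shut). In form: {"turn": [[ax, ay, az], ...], "dp": [[tx, ty, tz], ...], "gripper": [gripper, ...]}. A call has 1 to 8 rows; each row shifts and turns the pose as measured when the row begins, along the tool's axes as they then stand; what a row does not reach is not made up. A row lasts 1/8 s, in which the tool goes at most 62.5 mm and 10.7 degrees, less where a joint would pass 70% of its speed; a pose out of reach is approached as far as the arm can. A call is refused whole if a number of a shift passes 6.25 or a number of a turn 10.7, either way. A call with a gripper value outside its range is refused whole. The fingers move at their own pace and stop on an object; "grip_force" is the grip in N (left out, the last holds). Time passes only in rows, so rows that do not move let the fingers close. It gives the time, the measured TCP pose, the force and the opening at its end, in the units of the state.
- manip.read_state(): the state, without advancing time (a new reading comes with each control period).
- camera(name): name is "scene" or "top" or "wrist"; returns (picture, depth): 400x640x3 uint8, red, green, blue; 400x640 float32, mm along the optical axis (not along the pixel's ray), 0 where there is no reading.
- calibration(name): a dict with "K" (3x3 intrinsics, pixels), "world_from_camera" (4x4, takes a point from camera to world coordinates). Camera axes: x right, y down, z forward; pixel columns grow to the right and rows downward; lengths in mm; the calibration is good to about 2 mm. A picture is of the moment at which its call begins: read the wrist's pose just before it. calibration takes no time and is no camera call; for the wrist camera it gives the pose at the moment of the call.
- order.sign_off(): hands the job in, once; it reports no verdict.
The state is a dict: "clock": time; "joints": joint angles; "qd": joint speeds; "effort": joint torques, N m; "eef_pos": TCP position; "eef_rot": TCP orientation; "wrist_force": force on the tool from outside, world axes, zero at the start; "moment": the same for the moment, N m; "finger_gap": finger opening in mm.
Only numpy, scipy, OpenCV 4.12 (cv2) and the standard library are available. Lean on these libraries where they do the work, as an engineer would, in place of code of your own. Each camera call takes 0.05 s, during which the arm holds its last target.

## Task

Turn the wooden carousel, by pushing the upright studs near its rim with your fingertips, until the little white jug with the handle stands squarely in front, in line with the pointed nose of the foot board, and leave the carousel at rest there. Do not touch, lift, tip or shift any of the four pieces standing on it, and leave the salad spinner, the steel bowl and the silicone lid where they are.

Things in the scene. Friction and masses are not known exactly. Their poses are not given: they have to be found in the camera images.
- foot: the carousel's fixed dark-wood foot board on the counter: a disc 310 mm across and 12 mm thick with a pointed nose; its axes are those of the board, origin at the centre of its underside; the nose (tip 193 mm from the centre) points along its own -x and marks the front, roughly towards the robot. Does not move.
- front_mark (a point): point in space at the front place: 70 mm from the turning axis towards the nose, level with the top of the turntable disc (36 mm above the counter); fixed to the foot board
- turntable: light-wood disc, 290 mm across, top 36 mm above the counter, turning without limit about the vertical axis through the foot's centre. Origin on the axis, 12 mm above the counter. Four pieces stand loose on it, 70 mm from the axis, towards its +x, +y, -x and -y, and ride along at a calm pace. Bearing friction 0.15 N m (just over 1 N at the rim): it stops almost at once when not pushed.
- stud0 (a point): centre of the top of one of four upright round steel studs fixed near the disc's rim for pushing it round: 14 mm in diameter, top 76 mm above the counter (40 mm above the disc), 132 mm from the turning axis, at 45 degrees in the turntable's frame (counter-clockwise from above), midway between two pieces.
- stud1 (a point): centre of the top of one of four upright round steel studs fixed near the disc's rim for pushing it round: 14 mm in diameter, top 76 mm above the counter (40 mm above the disc), 132 mm from the turning axis, at 135 degrees in the turntable's frame (counter-clockwise from above), midway between two pieces.
- stud2 (a point): centre of the top of one of four upright round steel studs fixed near the disc's rim for pushing it round: 14 mm in diameter, top 76 mm above the counter (40 mm above the disc), 132 mm from the turning axis, at 225 degrees in the turntable's frame (counter-clockwise from above), midway between two pieces.
- stud3 (a point): centre of the top of one of four upright round steel studs fixed near the disc's rim for pushing it round: 14 mm in diameter, top 76 mm above the counter (40 mm above the disc), 132 mm from the turning axis, at 315 degrees in the turntable's frame (counter-clockwise from above), midway between two pieces.
- jug: the little white ceramic jug that must come to the front: open-topped and waisted, 42 mm across and 55 mm tall, with a loop handle on its +y side reaching 37 mm from its axis and a small spout opposite (reaching 29 mm); its yaw on the disc varies and does not matter. Stands loose, upright, in one of the turntable's four places (which one varies). Origin at the centre of its underside. Not to be touched.
- pot: white ceramic pot, bulging, 44 mm across, with a lid and knob, 57 mm tall in all. Stands loose, upright, in one of the turntable's four places (which one varies). Origin at the centre of its underside. Not to be touched.
- caddy: white ceramic square caddy, 39 x 39 mm, 52 mm tall, flat top. Stands loose, upright, in one of the turntable's four places (which one varies). Origin at the centre of its underside. Not to be touched.
- shaker: white ceramic shaker, tapering, 38 mm across at the foot, domed top, 64 mm tall, no handle. Stands loose, upright, in one of the turntable's four places (which one varies). Origin at the centre of its underside. Not to be touched.
- salad_spinner: clear and white plastic salad spinner, 236 mm across, 164 mm tall, loose on the counter to the robot's left (+y); origin at the centre of its underside. Leave alone.
- steel_bowl: open steel bowl, 170 mm across, 75 mm tall, loose on the counter on the robot's right (-y); origin at the centre of its underside. Leave alone.
- silicone_lid: dark silicone lid lying flat, 170 mm across, with a small knob, 26 mm tall in all, loose on the counter at the far right; origin at the centre of its underside. Leave alone.

How it is judged (in metres and radians):
At the end, for the whole second after the job is handed in: The jug's axis is within 14 mm (horizontally) of the front mark, i.e. within about 11 degrees of the nose's direction; the turntable is at rest (under 0.05 rad/s); all four pieces stand upright (within 0.15 rad) in their places on the disc; spinner, bowl and lid within 20 mm of where they began (horizontal distance between jug and front_mark below 0.014 m and angular speed of turntable below 0.05 rad/s and height (world z) of each of jug, pot, caddy, shaker below 0.046 m and angle between each of jug, pot, caddy, shaker's own z axis and vertical below 0.15 rad and horizontal distance between each of jug, pot, caddy, shaker and turntable below 0.09 m and distance of each of salad_spinner, steel_bowl, silicone_lid from where it was at the start of the episode below 0.02 m); the robot touches nothing.
It fails at once if the robot touched one of the four pieces on the turntable (over 1 N) (contact force between any of the fingers, the arm and jug above 1 N or contact force between any of the fingers, the arm and pot above 1 N or contact force between any of the fingers, the arm and caddy above 1 N or contact force between any of the fingers, the arm and shaker above 1 N).
It fails at once if a piece on the turntable was lifted (over 20 mm) or tipped (over 0.3 rad) (height (world z) of any of jug, pot, caddy, shaker above 0.056 m or angle between any of jug, pot, caddy, shaker's own z axis and vertical above 0.3 rad).
It fails at once if a piece slid out of its place on the turntable (over about 20 mm) (horizontal distance between any of jug, pot, caddy, shaker and turntable above 0.09 m or horizontal distance between any of jug, pot, caddy, shaker and turntable below 0.05 m or horizontal distance between any of pot, caddy, shaker and jug below 0.079 m or horizontal distance between any of caddy, shaker and pot below 0.079 m or horizontal distance between shaker and caddy below 0.079 m).
It fails at once if the salad spinner, steel bowl or silicone lid was shifted more than 20 mm (distance of any of salad_spinner, steel_bowl, silicone_lid from where it was at the start of the episode above 0.02 m).
It also fails if it takes over 64 s, if anything falls off the work surface, if the arm or the gripper's body presses on something with over 40 N, if the wrist force passes 120 N, or if a joint passes its speed limit or range.

## Working session

There is one attempt and no reset: what is moved stays moved. The work goes in short steps, Python scripts to look and compute and a tool call to move; the robot and the scene stay as the last step left them, time stands still between calls to the robot, and variables do not carry over. Pictures are saved under pics/ and viewed, and the job is handed in when it is done.

Besides the shell and the picture viewer there is one more tool, called after "Emit:" as name(argument=value, ...) on one line, values as JSON. jog_arm: Moves the arm, as the interface text tells. Its arguments: {"type":"object","properties":{"turn":{"type":"array","items":{"type":"array","items":{"type":"number"}}},"dp":{"type":"array","items":{"type":"array","items":{"type":"number"}}},"gripper":{"type":"array","items":{"type":"number"}},"grip_force":{"type":"number"}},"required":["turn","dp","gripper"]}

```bash
mkdir -p pics; ls; python3 - <<'E'
from cell import manip,camera,calibration
import cv2,numpy as np
print(manip.read_state())
for n in("scene","top"):
    p,d=camera(n); cv2.imwrite(f"pics/{n}0.png",p[:,:,::-1]); np.savez(f"pics/{n}0.npz",p=p,d=d)
    c=calibration(n);print(n,c["K"],c["world_from_camera"])
E
```

```text
pics
{'clock': 0.0, 'joints': array([-1.21761746e+00,  3.00504779e-01,  1.52157956e+00,  2.64926477e-06,
        1.32071565e+00, -6.65700246e-02]), 'qd': array([-0.00010654,  0.00061035, -0.00087065, -0.00166806, -0.00199742,
        0.00072689]), 'effort': array([ 3.90716332e-04, -5.31806874e+01, -3.52736342e+01,  7.08390889e-02,
        2.44322070e-02, -5.12011843e-05]), 'eef_pos': array([ 224.06250107, -501.9980881 ,  204.86850849]), 'eef_rot': array([3.07289724, 1.56958899, 1.92184915]), 'wrist_force': array([ 0.53370874,  0.45738091, -0.46133486]), 'moment': array([0.03327503, 0.04974392, 0.01419838]), 'finger_gap': 93.5996886105234}
scene [[475.38586773   0.         319.7398446 ]
 [  0.         475.38586773 202.70403674]
 [  0.           0.           1.        ]] [[-6.21054883e-01  6.41429445e-01 -4.50398823e-01  1.10811177e+03]
 [ 7.83757142e-01  5.05366934e-01 -3.61011085e-01  4.90695548e+02]
 [-3.94646712e-03 -5.77210992e-01 -8.16585511e-01  1.06468001e+03]
 [ 0.00000000e+00  0.00000000e+00  0.00000000e+00  1.00000000e+00]]
top [[477.36312098   0.         323.14498928]
 [  0.         477.36312098 202.2362312 ]
 [  0.           0.           1.        ]] [[-1.63044519e-02 -9.86672710e-01  1.61898514e-01  3.55341033e+02]
 [-9.99789299e-01  1.81076025e-02  9.66816023e-03  4.39041107e+01]
 [-1.24709038e-02 -1.61706767e-01 -9.86760051e-01  1.51834147e+03]
 [ 0.00000000e+00  0.00000000e+00  0.00000000e+00  1.00000000e+00]]
```

View pics/top0.png

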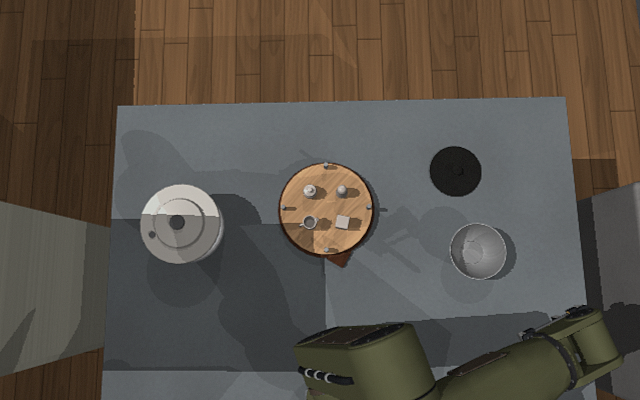

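View pics/scene0.png

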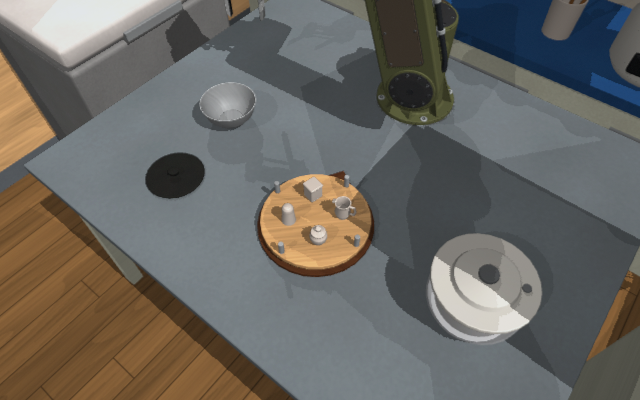

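```bash
python3 - <<'E'
from cell import calibration
import cv2,numpy as np
z=np.load("pics/top0.npz");p=z["p"];d=z["d"]
c=calibration("top");K=c["K"];T=c["world_from_camera"]
# ortho rectified views at heights
def ortho(h,x0,x1,y0,y1,s):
    X,Y=np.meshgrid(np.arange(x1,x0,-s),np.arange(y1,y0,-s),indexing='ij')
    P=np.stack([X,Y,0*X+h,0*X+1],-1)@np.linalg.inv(T).T
    q=P@np.vstack([K.T,[0,0,0]])
    return cv2.remap(p,(q[...,0]/q[...,2]).astype('f'),(q[...,1]/q[...,2]).astype('f'),cv2.INTER_CUBIC)
o=ortho(36,250,750,-250,250,0.85)
cv2.imwrite("pics/ortho.png",o[:,:,::-1])
E
```

```text
(no output)
```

View pics/ortho.png

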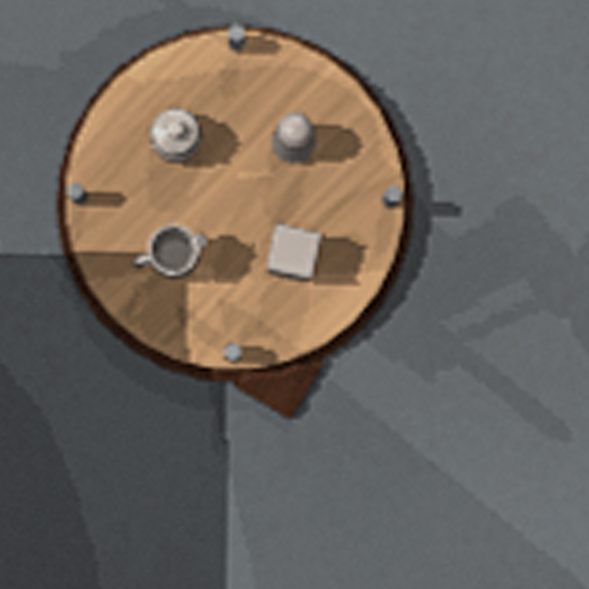

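```bash
cat > h.py <<'E'
from cell import calibration,manip
import cv2,numpy as np
from scipy.spatial.transform import Rotation as R
def top():
    c=calibration("top");return c["K"],c["world_from_camera"]
def pix2w(u,v,h):
    K,T=top();r=T[:3,:3]@np.linalg.solve(K,[u,v,1]);o=T[:3,3];return (o+r*(h-o[2])/r[2])[:2]
def cloud(d):
    K,T=top();v,u=np.mgrid[:400,:640];P=np.stack([(u-K[0,2])/K[0,0]*d,(v-K[1,2])/K[1,1]*d,d,0*d+1],-1)@T.T
    return P[...,:3]
E
python3 - <<'E'
from h import *
z=np.load("pics/top0.npz");p=z["p"];d=z["d"];W=cloud(d)
s=manip.read_state();M=R.from_euler('xyz',s['eef_rot']).as_matrix();print("tool axes cols\n",M.round(3))
X,Y,Z=W[...,0],W[...,1],W[...,2]
near=np.hypot(X-582,Y-50)<200
m=(near&(Z>29)&(Z<43)).astype('u1')
cs,_=cv2.findContours(m,cv2.RETR_EXTERNAL,cv2.CHAIN_APPROX_NONE);c=max(cs,key=cv2.contourArea)
q=np.array([pix2w(*a,36) for a in c[:,0]]);(x,y),r=cv2.minEnclosingCircle(q.astype('f'));
A=np.c_[2*q,np.ones(len(q))];o=np.linalg.lstsq(A,(q**2).sum(1),rcond=None)[0];cen=o[:2];print("rim",x,y,r,cen,np.sqrt(o[2]+cen@cen))
m=(near&(Z>50)).astype('u1');n,l,st,ce=cv2.connectedComponentsWithStats(m)
for i in range(1,n):
    k=l==i;h=np.percentile(Z[k],90);w=pix2w(*ce[i],h);w2=np.median(W[k],0);e=w-cen
    print(ce[i].round(1),k.sum(),"h",h.round(1),w.round(1),"r",np.hypot(*e).round(1),"ang",np.degrees(np.arctan2(e[1],e[0])).round(1)%360)
# nose : reddish dark
hsv=cv2.cvtColor(p,cv2.COLOR_RGB2HSV);k=(p[...,0].astype(int)-p[...,2]>25)&(np.hypot(X-cen[0],Y-cen[1])>160)&(np.hypot(X-cen[0],Y-cen[1])<220)
v,u=np.where(k);q=np.array([pix2w(a,b,12) for a,b in zip(u,v)])-cen
print(len(q),"nose ang",np.degrees(np.arctan2(q[:,1],q[:,0])).mean(axis=0)%360, "deg list",[(np.hypot(*a).round(),(np.degrees(np.arctan2(a[1],a[0]))%360).round(1)) for a in q if np.hypot(*a)>183])
for nm,t in(("spin",(181,223,164)),("bowl",(478,250,75)),("lid",(455,171,10))): print(nm,pix2w(*t))
E
python3 -c "
import cv2;i=cv2.imread('pics/top0.png')[150:275,265:390];cv2.imwrite('pics/crop.png',cv2.resize(i,None,fx=4.7,fy=4.7,interpolation=2))"
```

```text
tool axes cols
 [[-0.     0.913  0.408]
 [ 0.001  0.408 -0.913]
 [-1.     0.    -0.001]]
rim 579.5599365234375 49.55014419555664 144.51318359375 [578.97669583  49.77277247] 141.04150409537255
[325.5 165. ] 20 h 77.6 [708.5  48.8] r 129.5 ang 359.6
[310.  191.4] 154 h 86.3 [624.6  97.4] r 65.9 ang 46.2
[341.7 190.8] 109 h 98.0 [622.5   1. ] r 65.3 ang 311.7
[283.2 207. ] 21 h 76.9 [579.2 180.4] r 130.7 ang 89.9
[368.8 206.2] 22 h 77.5 [577.  -81.1] r 130.9 ang 269.1
[309.3 222.3] 126 h 91.5 [529.  100.6] r 71.3 ang 134.5
[342.3 221.9] 171 h 90.4 [528.7   1.3] r 69.9 ang 224.0
[326.1 249.6] 17 h 78.1 [447.1  51.4] r 131.8 ang 179.3
92 nose ang 194.11084488009993 deg list [(np.float64(184.0), np.float64(195.8)), (np.float64(184.0), np.float64(192.7)), (np.float64(185.0), np.float64(193.7)), (np.float64(186.0), np.float64(194.6))]
spin [524.73817754 465.44528309]
bowl [ 438.30982262 -404.51048565]
lid [ 697.09299746 -368.23746982]
```

View pics/crop.png

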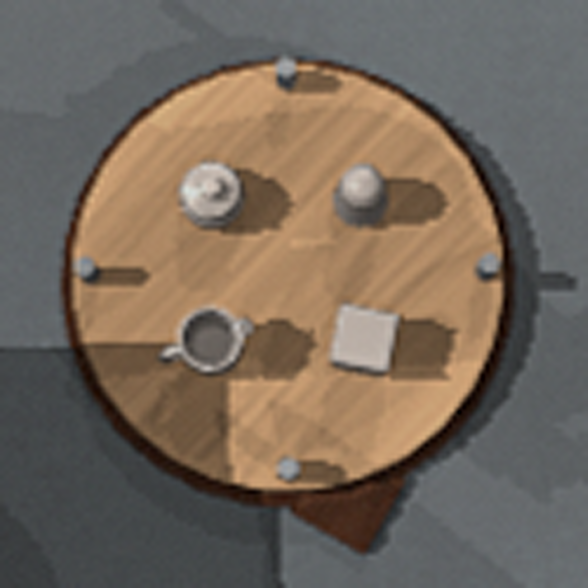

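Emit:
jog_arm(turn=[[0,0,0],[0,0,0],[0,0,0],[0,0,0],[0,0,0],[0,0,0],[0,0,0],[0,0,0]], dp=[[0,2,-2],[0,4,-4],[0,4,-4],[0,4,-4],[0,4,-4],[0,4,-4],[0,4,-4],[0,4,-4]], gripper=[1,1,1,1,1,1,1,1])

```text
clock: 1.1
eef_pos: [377.9, -95.6, 203.7]
eef_rot: [3.059, 1.567, 1.902]
wrist_force: [0.2, -1.4, -0.8]
finger_gap: 17.6
```

Emit:
jog_arm(turn=[[0,0,0],[0,0,0],[0,0,0],[0,0,0],[10,0,0],[10,0,0],[10,0,0],[0,0,0]], dp=[[0,4,-4],[0,4,-4],[0,4,-3.5],[0,2,-1.5],[0,0,0],[0,0,0],[0,0,0],[0,0,0]], gripper=[1,1,1,1,1,1,1,1])

```text
clock: 2.1
eef_pos: [454.6, 90.2, 202.6]
eef_rot: [-2.102, 1.565, 2.492]
wrist_force: [-0.1, 1.2, 1.0]
finger_gap: 0.7
```

```bash
cat >> h.py <<'E'
C=np.array([578.5,50.])
def st(tgt=None):
    s=manip.read_state();M=R.from_euler('xyz',s['eef_rot']).as_matrix();e=s['eef_pos']
    d=e[:2]-C;print(e.round(1),"r",np.hypot(*d).round(1),"ang",(np.degrees(np.arctan2(d[1],d[0]))%360).round(1),"zdir",np.degrees(np.arctan2(M[1,2],M[0,2])).round(1),"xaxis",M[:,0].round(3),"F",s['wrist_force'].round(1),s['finger_gap'].round(1),s['clock'])
    if tgt is not None: print("dp mm tool",(M.T@(np.array(tgt)-e)).round(1))
E
python3 - <<'E'
from h import *
st((451,84,50))
E
```

```text
Traceback (most recent call last):
  File "h.py", line 14, in st
    d=e[:2]-C;print(e.round(1),"r",np.hypot(*d).round(1),"ang",(np.degrees(np.arctan2(d[1],d[0]))%360).round(1),"zdir",np.degrees(np.arctan2(M[1,2],M[0,2])).round(1),"xaxis",M[:,0].round(3),"F",s['wrist_force'].round(1),s['finger_gap'].round(1),s['clock'])
                                                                                                                                                                                                                            ^^^^^^^^^^^^^^^^^^^^^
AttributeError: 'float' object has no attribute 'round'
```

```bash
sed -i "s/s\['finger_gap'\].round(1)/s['finger_gap']/" h.py
python3 - <<'E'
from h import *
st((451,84,50))
E
```

```text
[454.6  90.2 202.6] r 130.2 ang 162.0 zdir -96.7 xaxis [-0.005  0.003 -1.   ] F [-0.1  1.2  1. ] 0.6543623939846581 2.1
dp mm tool [152.6  -2.1   7. ]
```

Emit:
jog_arm(turn=[[0,0,0],[0,0,0],[0,0,0],[0,0,0],[0,0,0],[0,0,0],[0,0,0]], dp=[[3,-0.3,0],[4,0,0],[4,0,0],[2.5,0,0],[1,0,0],[0.5,0,0],[0,0,0]], gripper=[1,1,1,1,1,1,1])

```text
clock: 2.98
eef_pos: [451.7, 91.0, 49.6]
eef_rot: [-2.61, 1.567, 2.011]
wrist_force: [0.4, -0.2, -0.5]
finger_gap: 0.4
```

```bash
python3 - <<'E'
from h import *
st((451,84,50))
from cell import camera
p,d=camera("scene");cv2.imwrite("pics/s1.png",p[:,:,::-1])
E
```

```text
[451.7  91.   49.6] r 133.2 ang 162.1 zdir -95.2 xaxis [-0.002  0.004 -1.   ] F [ 0.4 -0.2 -0.5] 0.41312166672424855 2.975
dp mm tool [-0.4 -0.1  7. ]
```

View pics/s1.png

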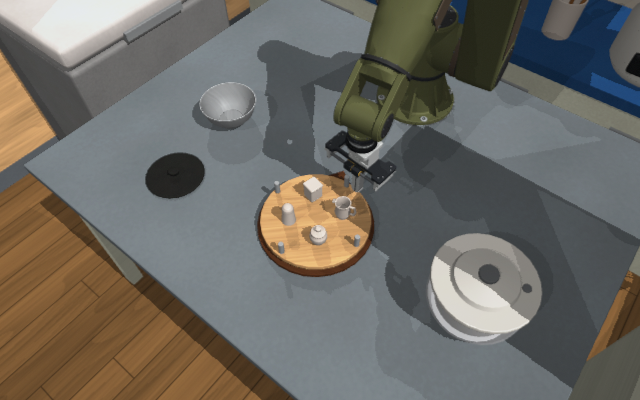

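Emit:
jog_arm(turn=[[0,0,0],[0,0,0],[-1,0,0],[-1,0,0],[-1,0,0],[-1.5,0,0],[-1.5,0,0],[-1.5,0,0]], dp=[[0,-0.06,0.3],[0,-0.06,0.3],[0,-0.05,0.3],[0,-0.05,0.3],[0,-0.05,0.3],[0,-0.05,0.35],[0,-0.04,0.4],[0,-0.04,0.4]], gripper=[1,1,1,1,1,1,1,1])

```text
clock: 4.03
eef_pos: [447.2, 63.3, 51.4]
eef_rot: [2.69, 1.566, 1.168]
wrist_force: [0.5, 1.8, 0.7]
finger_gap: 0.8
```

```bash
python3 - <<'E'
from h import *
st()
E
```

```text
[447.2  63.3  51.4] r 132.0 ang 174.2 zdir -87.2 xaxis [ 0.002  0.004 -1.   ] F [0.5 1.8 0.7] 0.7618836277829657 4.025
```

Emit:
jog_arm(turn=[[-1.7,0,0],[-1.7,0,0],[-1.7,0,0],[-1.7,0,0],[-1.7,0,0],[-1.7,0,0],[-1.7,0,0],[-1.7,0,0]], dp=[[0,-0.05,0.45],[0,-0.05,0.45],[0,-0.05,0.45],[0,-0.04,0.45],[0,-0.04,0.45],[0,-0.04,0.45],[0,-0.03,0.45],[0,-0.03,0.45]], gripper=[1,1,1,1,1,1,1,1])

```text
clock: 5.03
eef_pos: [450.0, 25.3, 51.4]
eef_rot: [2.326, 1.565, 1.059]
wrist_force: [0.0, 1.3, 1.1]
finger_gap: 0.3
```

```bash
python3 - <<'E'
from h import *
st()
from cell import camera
p,d=camera("scene");cv2.imwrite("pics/s2.png",p[80:300,200:440,::-1].repeat(2,0).repeat(2,1))
E
```

```text
[450.   25.3  51.4] r 130.8 ang 190.9 zdir -72.6 xaxis [ 0.003  0.005 -1.   ] F [0.  1.3 1.1] 0.2588018466231235 5.025
```

View pics/s2.png

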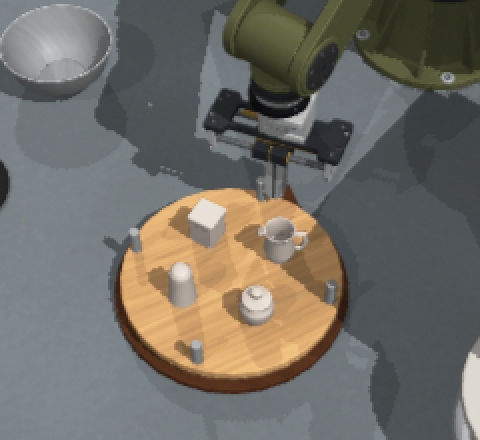

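Emit:
jog_arm(turn=[[-1.7,0,0],[-1.7,0,0],[-1.7,0,0],[-1.7,0,0],[-1.7,0,0],[-1.7,0,0],[-1.7,0,0],[-1.7,0,0]], dp=[[0,-0.06,0.45],[0,-0.05,0.45],[0,-0.05,0.45],[0,-0.05,0.45],[0,-0.04,0.45],[0,-0.04,0.45],[0,-0.04,0.45],[0,-0.04,0.45]], gripper=[1,1,1,1,1,1,1,1])

```text
clock: 6.08
eef_pos: [460.9, -10.3, 51.1]
eef_rot: [2.226, 1.564, 1.208]
wrist_force: [-1.4, 1.3, -0.1]
finger_gap: 0.4
```

```bash
python3 - <<'E'
from h import *
st()
E
```

```text
[460.9 -10.3  51.1] r 132.2 ang 207.1 zdir -58.4 xaxis [ 0.002  0.006 -1.   ] F [-1.4  1.3 -0.1] 0.42977552766044963 6.075
```

Emit:
jog_arm(turn=[[-1.8,0,0],[-1.8,0,0],[-1.8,0,0],[-1.8,0,0],[-1.8,0,0],[-1.8,0,0],[-1.8,0,0],[-1,0,0]], dp=[[0,-0.03,0.45],[0,-0.03,0.45],[0,-0.03,0.45],[0,-0.02,0.45],[0,-0.02,0.45],[0,-0.02,0.45],[0,-0.02,0.4],[0,-0.02,0.25]], gripper=[1,1,1,1,1,1,1,1])

```text
clock: 7.08
eef_pos: [479.4, -38.7, 50.6]
eef_rot: [2.33, 1.564, 1.559]
wrist_force: [-0.7, 1.9, -0.0]
finger_gap: 0.4
```

```bash
cat > meas.py <<'E'
from h import *
from cell import camera
import sys
st()
p,d=camera("top");n=sys.argv[1];cv2.imwrite(f"pics/t{n}.png",cv2.resize(p[130:300,230:430,::-1],None,fx=3.5,fy=3.5,interpolation=2))
W=cloud(d);X,Y,Z=W[...,0],W[...,1],W[...,2];rr=np.hypot(X-C[0],Y-C[1])
m=((rr<150)&(Z>50)).astype('u1');n,l,s,ce=cv2.connectedComponentsWithStats(m)
for i in range(1,n):
    k=l==i
    if k.sum()<8: continue
    h=np.percentile(Z[k],90);w=pix2w(*ce[i],h);e=w-C
    print(ce[i].round(1),k.sum(),"h",h.round(1),"r",np.hypot(*e).round(1),"ang",(np.degrees(np.arctan2(e[1],e[0]))%360).round(1))
E
python3 meas.py 3
```

```text
[479.4 -38.7  50.6] r 133.0 ang 221.8 zdir -44.2 xaxis [ 0.     0.007 -1.   ] F [-0.7  1.9 -0. ] 0.4080335398243546 7.075
[352.5 174. ] 20 h 78.0 r 130.4 ang 319.9
[292.8 180.4] 21 h 79.0 r 130.1 ang 50.5
[323.4 184.5] 105 h 99.1 r 64.4 ang 5.6
[354.  224.2] 1217 h 373.1 r 113.2 ang 217.2
[303.5 209.3] 159 h 86.0 r 68.5 ang 97.4
[328.2 229.1] 118 h 91.7 r 71.2 ang 184.9
[298.9 240. ] 20 h 79.3 r 131.0 ang 140.7
```

View pics/t3.png

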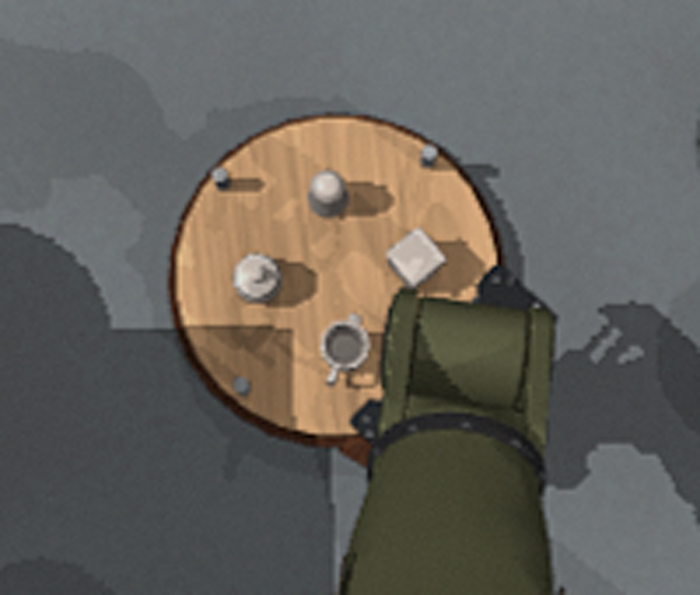

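Emit:
jog_arm(turn=[[-1.6,0,0],[-1.6,0,0],[-1.6,0,0],[-1.6,0,0],[-1,0,0],[0,0,0]], dp=[[0,0,0.4],[0,0,0.45],[0,0,0.45],[0,0,0.4],[0,0,0.25],[0,0,0]], gripper=[1,1,1,1,1,1])

```text
clock: 7.88
eef_pos: [494.9, -52.7, 50.3]
eef_rot: [2.287, 1.564, 1.655]
wrist_force: [0.1, -0.4, -0.0]
finger_gap: 0.3
```

```bash
python3 meas.py 4
```

```text
[494.9 -52.7  50.3] r 132.4 ang 230.9 zdir -36.2 xaxis [-0.001  0.007 -1.   ] F [ 0.1 -0.4 -0. ] 0.26118501103181146 7.875
[346.9 170.5] 24 h 76.9 r 130.2 ang 329.0
[319.9 185.2] 108 h 97.7 r 64.6 ang 15.1
[289.  185.7] 22 h 75.8 r 130.9 ang 59.2
[357.9 219.3] 1256 h 390.1 r 111.6 ang 223.6
[304.2 212.6] 160 h 85.9 r 68.7 ang 106.0
[331.9 228.2] 115 h 91.9 r 70.8 ang 194.1
[304.2 243.8] 19 h 77.1 r 131.5 ang 149.2
```

Emit:
jog_arm(turn=[[0,0,0],[0,0,0],[0,0,0],[0,0,0],[0,0,0],[0,0,0],[0,0,0]], dp=[[0,-0.2,-0.3],[0,-0.3,-0.5],[-1,0,0],[-3,0,0],[-4,0,0],[-4,0,0],[-2,0,0]], gripper=[1,1,1,1,1,1,1])

```text
clock: 8.8
eef_pos: [483.9, -52.4, 196.6]
eef_rot: [2.339, 1.564, 1.706]
wrist_force: [1.4, 0.5, -0.1]
finger_gap: 0.6
```

Emit:
jog_arm(turn=[[0,0,0],[0,0,0],[0,0,0],[0,0,0],[0,0,0],[0,0,0],[0,0,0],[0,0,0]], dp=[[0,-2,2],[0,-3,4],[0,-3,4],[0,-3,4],[0,-3,4],[0,-2,3],[0,0,0],[0,0,0]], gripper=[1,1,1,1,1,1,1,1])

```text
clock: 9.8
eef_pos: [561.1, -312.8, 204.4]
eef_rot: [1.05, 1.561, 0.418]
wrist_force: [1.0, -0.5, 0.2]
finger_gap: 0.3
```

```bash
python3 meas.py 5; python3 - <<'E'
from h import *
from cell import camera
p,d=camera("top");cv2.imwrite("pics/t6.png",p[:,:,::-1])
X=cloud(d);r=np.hypot(X[...,0]-C[0],X[...,1]-C[1]);k=(p[...,0].astype(int)-p[...,2]>25)&(r>160)&(r<220)
v,u=np.where(k);q=np.array([pix2w(a,b,12) for a,b in zip(u,v)])-C
a=np.degrees(np.arctan2(q[:,1],q[:,0]))%360;print(len(a),a.mean(),np.median(a))
E
```

```text
[ 561.1 -312.8  204.4] r 363.3 ang 267.3 zdir -36.2 xaxis [ 0.009  0.004 -1.   ] F [ 1.  -0.5  0.2] 0.3172553898992794 9.8
[346.9 170.4] 25 h 77.8 r 130.0 ang 329.0
[320.  185.2] 106 h 100.0 r 64.2 ang 15.0
[289.  185.7] 22 h 78.3 r 130.5 ang 59.4
[347.8 200.1] 180 h 90.4 r 68.8 ang 283.7
[304.1 212.6] 158 h 85.7 r 68.7 ang 105.9
[332.  228.1] 113 h 92.2 r 70.6 ang 194.2
[363.2 228. ] 21 h 77.7 r 131.0 ang 238.8
[304.2 243.8] 19 h 77.5 r 131.5 ang 149.2
90 194.12838051679424 194.19609227464815
```

View pics/t5.png

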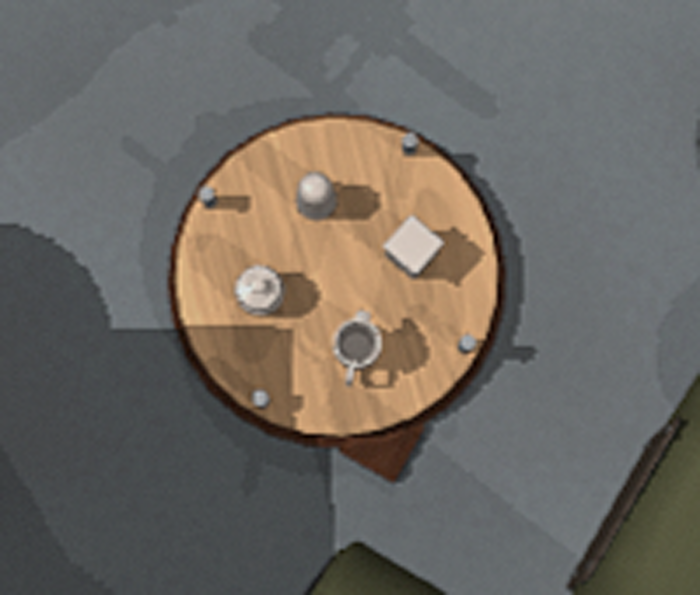

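View pics/t6.png

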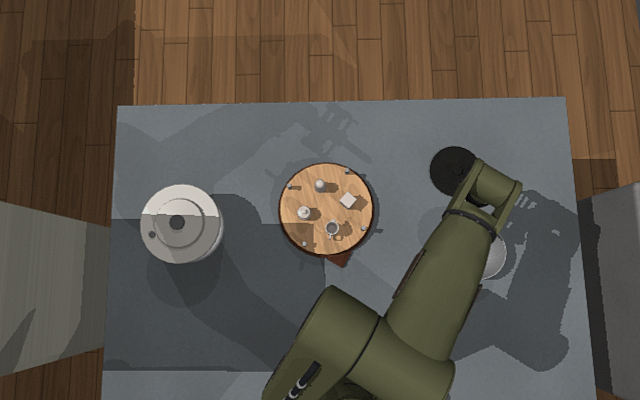

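The jug (t5 crop, about pixel 357,343) lines up with the nose tip (about 395,480). It measures 194.2° against 194.1° for the nose. All four pieces are upright, and the arm is clear at z = 204 mm.

```bash
python3 -c "
from cell import order;print(order.sign_off())"
```

```text
the job is handed in; nothing more can be done
None
```

The jug now stands in front, in line with the nose, and I've handed the job in. The hand-in gives no verdict.

I pushed the stud nearest the robot from its left side with the shut fingertips. That turned the carousel about 60° counter-clockwise at a calm pace. I then backed the fingers off and raised the arm clear.

- **Jug alignment:** from the top camera, the jug is at about 194.2° and the nose at 194.1–194.2°. The jug is 70.6 mm from the axis, so it is about 1 mm from the front mark (limit 14 mm).
- **Carousel at rest:** the angles of the studs and pieces stayed within 0.2° between the end of the push and the arm pulling away.
- **Four pieces:** all are upright in their places. The shaker read 64 mm from the axis instead of 70 mm, but it read 65 mm before I started, so that is the camera's slant view and not a slip.
- **Forces:** readings at the end of each move stayed under about 2.5 N.
- **Spinner, bowl and lid:** the spinner looks unmoved in the last picture. The arm partly hid the bowl and lid there, so I did not measure them again. The arm crossed the bowl's side of the counter with the fingertips at about 200 mm, well above both, and nothing it did went near them.

No check failed or disagreed.

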